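# Fetch the spare shelf rail from the box under the shelf

## Task

Fetch the spare cross-rail for the shelving. First push the open cabinet door shut until its catch snaps in and holds it, because it hangs across the space where the rail has to come out; then take the long square steel rail out of the grey box that stands half under the shelf: tilt it so that its free end comes up through the gap between the shelf's edge and the box's front rim, and draw it out without forcing it against box or shelf. Finish while still holding it in the gripper, the whole rail out beyond the box's front rim and higher than that rim, touching nothing else, with the cabinet door still shut and the other things on the bench and in the box left where they are.

Things in the scene. Friction and masses are not known exactly. Their poses are not given: they have to be found in the camera images.
- rail_mid (a point): centre of the rail: straight square galvanised tube with black end caps and a row of dark slots, 330 mm long, 22 x 22 mm, about 0.2 kg, lying on the box's floor along the box's length, left or right of the middle (a flat wrench 180 mm long lies on the other side). Its x axis runs from the front end to the rear end, z up
- rail_front (a point): centre of the rail's front end face: the end that lies in the open part of the box, near the front wall. 165 mm from rail_mid
- rail_rear (a point): centre of the rail's rear end face, at first under the shelf. 165 mm from rail_mid
- stockbox: grey plastic stacking box, fixed (too heavy to shift), 400 (x) x 300 (y) x 150 mm high over its rim; inside 365 x 265 mm, floor 6 mm thick; rim 17.5 mm wide all round. Origin at the centre of its underside, z up; its front wall, at -x, faces the middle of the bench, its +x half is under the shelf. The 15 mm between rim and board are too low for the rail
- shelf: low grey steel riser shelf, fixed: a board 340 (x) x 400 (y) mm on four corner posts, underside 165 and top 195 mm above the bench (posts to 215). Origin on the bench below the board's centre, z up; front edge at x = -170 mm, across the middle of the box, leaving some 180 mm open between it and the box's front wall. Cartons 100 mm high and a bin stand on its rear half (x above 25 mm)
- cabinet: white-painted sheet-steel cabinet standing on the bench, fixed, 180 mm deep (x), 260 mm wide (y), 300 mm high; origin at the centre of its underside, z up; its door is on its -x side and faces the middle of the bench. The closed door's outer face is at x = -106 mm. Without the door
- cab_door (a joint): opening angle of the cabinet's door in rad: 0 shut, grows as it swings out, up to 1.7. A spring roller catch acts over the last 0.06 rad: about 5 N at the free edge snaps it past, and it then holds the door at 0. The hinge is light, with a little friction
- door_hinge (a point): top end of the door's hinge line, at the outer face of the door, 296 mm above the bench; the hinge is upright, at the cabinet's +y edge. Its axes turn with the door: x points from the outer face into the door (16 mm thick), the door runs from here along -y
- door_edge (a point): top corner of the door's free edge, at its outer face, 258 mm from door_hinge; the door reaches from 4 to 296 mm above the bench. A dark bow handle stands 29 mm off the outer face, 36 mm from this edge, between 190 and 280 mm above the bench
- tape_mid (a point): bystander: centre of a roll of brown packing tape lying flat, 110 mm across, 48 mm high
- bowl: bystander: red plastic bowl, 124 mm across, 55 mm high, origin at the centre of its underside
- cups: bystander: upright stack of white paper cups, 78 mm across, 140 mm high, origin at the centre of its underside
- spray: bystander: white plastic bottle standing upright, 52 mm across, 190 mm high, origin at the centre of its underside
- mallet: bystander: hammer lying on the bench, 220 mm long, origin near its middle
- parcel: bystander: small brown carton, 90 x 110 x 70 mm high, origin at the centre of its underside
- wrench: bystander: flat open-ended steel wrench, 180 mm long, lying in the grey box beside the rail, along it; origin near its middle

How it is judged:
By the outcome, as a careful person would: the job done as asked, in the order asked, and still so for the second after the job is handed in, while the arm keeps its last pose, push and grip.
It also fails if it takes over 59 s, if anything falls off the work surface, if the arm or the gripper's body presses on something with over 40 N, if the wrist force passes 120 N, or if a joint passes its speed limit or range.

## Robot

A 6-joint arm with a two-finger parallel gripper is mounted at the origin on the work surface. World frame = base frame: x ahead of the robot, y to its left, z up, the work surface at z = 0. Lengths are in m, angles in degrees, forces in N, time in s.
With the tool pointing down it reaches from about 0.4 to 0.825 m from the base axis. Payload 7 kg.
Tool frame: the origin (TCP) lies at the very end of the fingers, on their centre line; the grasp point (between the pads) lies 19 mm behind it (r.hold_point_z is the distance from the TCP to the grasp point, in m); z points along the fingers, y is the direction in which the jaws open and shut (so a half turn about z gives the same grasp; the last joint's range is limited). The gripper opens to 88 mm and grips with 3 to 60 N. Pads are 19 mm wide; open, the fingers measure 130 mm over their backs; the gripper's body (78 mm by 193 mm) begins 47 mm behind the grasp point.
Start: joints at [-53.91, 20.546, 0.682, 0, -70.136, -16.507], TCP at [0.226, -0.636, 0.227] pointing down, gripper open.
Joint ranges: [-176.03, 176.03], [-82.01, 121.73], [-58.28, 71.71], [-173.87, 95.51], [-174.79, -0.11], [-173.66, 173.66]. Speed limits (degrees/s): [136.94, 136.94, 172.46, 180, 180, 180].

## Interface

Orientations are given as [roll, pitch, yaw] about the fixed x, y, z axes, in that order (R = Rz(yaw) Ry(pitch) Rx(roll)).
In Python, from plant import r gives the robot as it stands. The module is installed in compiled form; this text tells all that it offers.
- The arm moves only by the shell command python3 -m inch 'ROWS' [FORCE]. ROWS is text: rows parted by semicolons, each of 7 numbers parted by spaces: the shift along the tool's x, y, z in m, then the turn, a rotation vector about the tool's x, y, z in rad, then the opening, from 0 (shut) to 1 (fully open). In form: tx ty tz ax ay az jaw; .... A call has 1 to 20 rows; each row shifts and turns the commanded pose from where the row before left it, along the tool's axes as they then stand; what a row does not reach is not made up. A row lasts 1/12 s, in which the tool goes at most 41.7 mm and 7.16 degrees, less where a joint would pass 70% of its speed; a pose out of reach is approached as far as the arm can. A call with a gripper value outside its range is refused whole. The fingers move at their own pace and stop on an object; FORCE is the grip in N (left out, the last holds). Time passes only in rows, so rows that do not move let the fingers close. It gives the time, the measured TCP pose, the force and the opening at its end, in the units of the state.
- r.get_state(): the state, without advancing time (a new reading comes with each control period).
- r.capture(name): name is "scene" or "side" or "wrist"; returns the picture (480x640x3 uint8, red, green, blue); there is no depth.
- r.camera_params(name): a dict with "vfov" (degrees; the focal length in pixels is half the picture's height over the tangent of half this angle, whatever the lens; pixels are square), "cx", "cy" (the principal point, pixels), "R" (3x3) and "t" (3): a world point X has camera coordinates R X + t. Camera axes: x right, y down, z forward; pixel columns grow to the right and rows downward; lengths in m; the calibration is good to about 2 mm. A picture is of the moment at which its call begins: read the wrist's pose just before it. camera_params takes no time and is no camera call; for the wrist camera it gives the pose at the moment of the call.
- r.close_job(): hands the job in, once; it reports no verdict.
Trained networks look in the newest picture that a camera, given by its name, has taken for a name from the list of things; names that differ only in an ending like _2 or _b are one class to them, and where a whole thing is asked for, a point or a joint stands for the part that bears it (a point fixed in the world has none). Each returns a list of dicts, best first, with "p" (0 to 1); they miss things now and then, are a little off and sometimes report something else, mostly with a low value. They report only what shows in the picture. A call takes as long as a camera call.
- r.recognise(target, camera): "xy" ([column, row] in pixels, amid what is visible of it).
The state is a dict: "time_s": time; "joints": joint angles; "qd": joint speeds; "joint_torque": joint torques, N m; "tcp_pos": TCP position; "eef_rot": TCP orientation; "contact_force": force on the tool from outside, world axes, zero at the start; "moment": the same for the moment, N m; "gripper_width": finger opening in m.
Only numpy, scipy, OpenCV 4.12 (cv2) and the standard library are available. Lean on these libraries where they do the work, as an engineer would, in place of code of your own. Each camera call takes 0.05 s, during which the arm holds its last target.

## Working session

There is one attempt and no reset: what is moved stays moved. The work goes in short steps, Python scripts to look and compute and a shell command to move; the robot and the scene stay as the last step left them, time stands still between calls to the robot, and variables do not carry over. Pictures are saved under pics/ and viewed, and the job is handed in when it is done.

```bash
mkdir -p pics
python3 - <<'E'
from plant import r
import cv2,json
s=r.get_state();print(s)
for n in ["scene","side","wrist"]:
    im=r.capture(n);cv2.imwrite(f"pics/{n}0.png",im[:,:,::-1])
    p=r.camera_params(n);print(n,p)
E
```

```text
{'time_s': 0.0, 'joints': array([-5.39077648e+01,  2.05911316e+01,  6.32651599e-01, -2.00409859e-02,
       -7.01346561e+01, -1.65062959e+01]), 'qd': array([-0.05840321, -0.02307093,  0.06298376, -0.05618974, -0.04653672,
        0.06469393]), 'joint_torque': array([-1.64651410e-03, -5.82718956e+01,  2.93042958e+01,  6.99677020e+00,
        6.79421137e-03, -1.34868901e-04]), 'tcp_pos': array([ 0.22607499, -0.635492  ,  0.22561783]), 'eef_rot': array([ 1.79905349e+02, -8.40118982e-03, -1.60420879e+02]), 'contact_force': array([ 0.00661751, -0.47418501,  0.19692499]), 'moment': array([0.01958958, 0.01722884, 0.01886382]), 'gripper_width': 0.08804566159974803}
scene {'vfov': 54.06045462767038, 'cx': 320.5972737255695, 'cy': 230.83281024581237, 'R': array([[-0.4350065 , -0.90036316, -0.01074829],
       [-0.7669324 ,  0.37674166, -0.51950016],
       [ 0.47178814, -0.21774273, -0.85440275]]), 't': array([0.2414905 , 0.51656971, 1.29751146])}
side {'vfov': 43.225799390646884, 'cx': 315.88091315635967, 'cy': 241.0850501466438, 'R': array([[-0.69350037, -0.72042278, -0.00694655],
       [-0.68546539,  0.66275633, -0.30148176],
       [ 0.22179819, -0.2043161 , -0.95344664]]), 't': array([0.40853466, 0.42002015, 1.76143375])}
wrist {'vfov': 71.03270892065521, 'cx': 321.9005022679984, 'cy': 238.59985108120776, 'R': array([[-3.34538452e-01,  9.42382101e-01, -1.64734399e-05],
       [ 9.01475228e-01,  3.20021919e-01,  2.91424749e-01],
       [ 2.74638739e-01,  9.74779342e-02, -9.56593757e-01]]), 't': array([ 0.67389599, -0.03624941,  0.38984495])}
```

View pics/scene0.png

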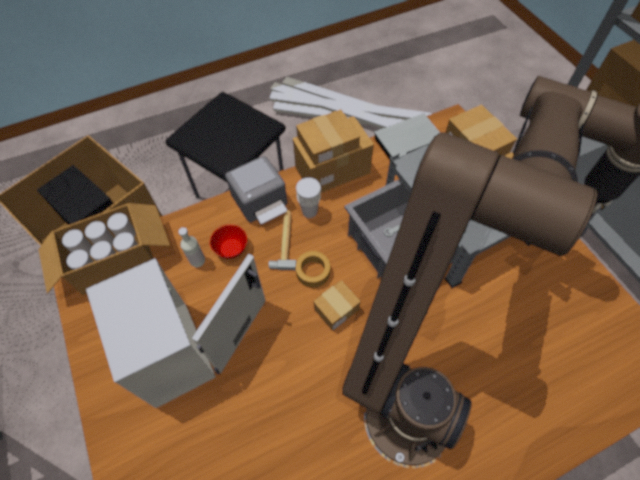

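View pics/side0.png

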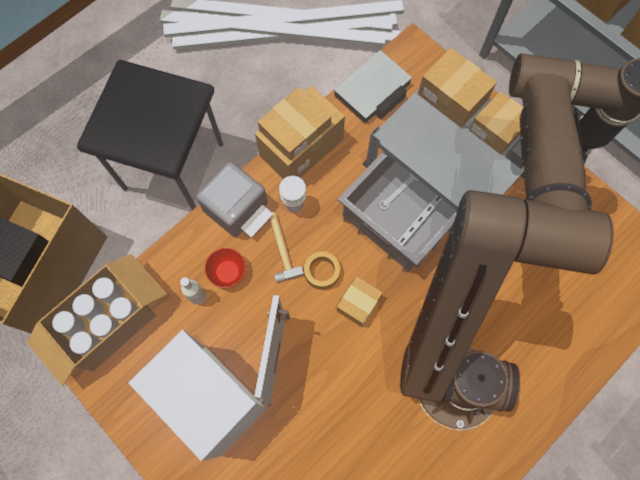

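View pics/wrist0.png

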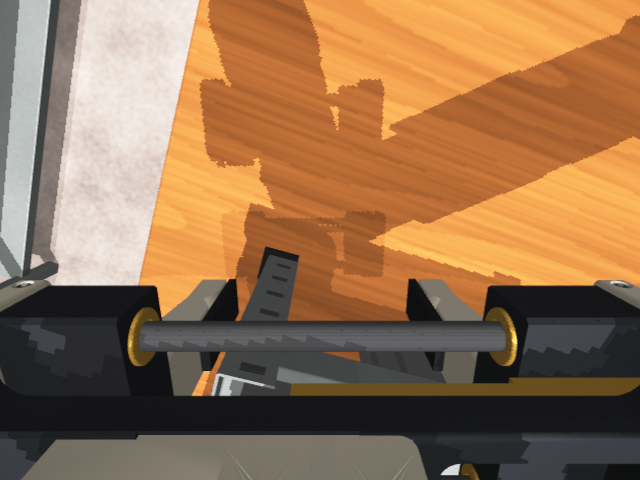

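```bash
cat > h.py <<'E'
import numpy as np,cv2
from plant import r
from scipy.optimize import least_squares
from scipy.spatial.transform import Rotation as Ro
def K(p): 
    f=240/np.tan(np.radians(p['vfov']/2)); return f
def proj(p,X):
    c=np.array(p['R'])@np.array(X)+p['t']; f=K(p); return np.array([p['cx']+f*c[0]/c[2],p['cy']+f*c[1]/c[2]])
def ray(p,uv):
    f=K(p); d=np.array([(uv[0]-p['cx'])/f,(uv[1]-p['cy'])/f,1.]); R=np.array(p['R']); return -R.T@p['t'], R.T@d
def atz(p,uv,z):
    o,d=ray(p,uv); return o+d*(z-o[2])/d[2]
def tri(obs):
    A=np.zeros((3,3));b=np.zeros(3);L=[]
    for p,uv in obs:
        o,d=ray(p,uv);d=d/np.linalg.norm(d);M=np.eye(3)-np.outer(d,d);A+=M;b+=M@o;L.append((o,M))
    X=np.linalg.solve(A,b); return X,[round(float(np.linalg.norm(M@(X-o)))*1000,1) for o,M in L]
E
python3 - <<'E'
from h import *
C={n:r.camera_params(n) for n in("scene","side")}
for n in("scene","side"):r.capture(n)
for t in["rail_mid","rail_front","rail_rear","stockbox","shelf","cabinet","door_hinge","door_edge","cab_door","wrench","tape_mid","parcel","bowl","spray","cups","mallet"]:
    o=[]
    for n in("scene","side"):
        d=r.recognise(t,n); print(t,n,[(np.round(e['xy'],1).tolist(),round(e['p'],2)) for e in d[:2]])
        if d:o.append((C[n],d[0]['xy']))
    if len(o)==2:print('   ',np.round(tri(o)[0],3),tri(o)[1])
E
for n in scene side; do python3 -c "
import cv2
i=cv2.imread('pics/${n}0.png')
c={'scene':(330,170,170,130),'side':(320,130,220,150)}['$n']
x,y,w,h=c
cv2.imwrite('pics/${n}_box.png',cv2.resize(i[y:y+h,x:x+w],None,fx=3.5,fy=3.5,interpolation=2))"; done
```

```text
rail_mid scene []
rail_mid side [([419.5, 218.2], 0.6)]
rail_front scene [([233.7, 315.8], 0.57)]
rail_front side [([319.6, 259.8], 0.74), ([293.0, 192.5], 0.59)]
    [0.345 0.23  0.561] [127.8, 127.8]
rail_rear scene [([390.3, 229.9], 0.7)]
rail_rear side []
stockbox scene [([379.9, 218.8], 0.55)]
stockbox side [([392.7, 212.1], 0.64)]
    [ 0.449 -0.141  0.299] [8.6, 8.6]
shelf scene [([477.5, 141.4], 0.8)]
shelf side [([457.4, 134.2], 0.76), ([358.9, 302.8], 0.57)]
    [ 0.433 -0.347  0.513] [19.1, 19.1]
cabinet scene [([161.8, 325.5], 0.79)]
cabinet side [([203.6, 392.2], 0.68), ([222.8, 266.2], 0.59)]
    [0.465 0.516 0.19 ] [9.1, 9.1]
door_hinge scene [([229.3, 316.8], 0.71)]
door_hinge side [([271.6, 350.6], 0.87), ([195.2, 289.4], 0.29)]
    [0.42  0.331 0.174] [7.2, 7.2]
door_edge scene [([232.3, 316.6], 0.59), ([315.3, 259.8], 0.3)]
door_edge side [([269.6, 351.7], 0.78), ([357.7, 301.2], 0.27)]
    [0.427 0.33  0.149] [1.0, 1.0]
cab_door scene [([235.0, 313.0], 0.83)]
cab_door side [([272.4, 352.8], 0.57)]
    [0.414 0.324 0.191] [3.4, 3.4]
wrench scene [([231.1, 242.3], 0.67), ([392.4, 230.0], 0.5)]
wrench side [([398.1, 188.7], 0.81)]
    [0.249 0.184 0.991] [144.4, 144.4]
tape_mid scene [([309.4, 264.3], 0.76), ([334.3, 306.8], 0.4)]
tape_mid side [([329.3, 258.9], 0.93), ([418.4, 223.4], 0.53)]
    [0.511 0.039 0.091] [21.0, 21.0]
parcel scene [([336.5, 304.6], 0.77)]
parcel side [([359.0, 301.5], 0.61)]
    [0.366 0.038 0.053] [0.1, 0.1]
bowl scene [([227.7, 240.8], 0.97)]
bowl side [([222.7, 269.5], 0.96), ([455.8, 134.2], 0.45)]
    [0.718 0.26  0.057] [3.2, 3.2]
spray scene [([190.1, 248.8], 0.83)]
spray side [([192.4, 287.6], 0.91)]
    [0.73  0.369 0.081] [5.3, 5.3]
cups scene []
cups side [([291.0, 194.6], 0.68)]
mallet scene [([285.0, 249.7], 0.78)]
mallet side [([282.7, 254.0], 0.77)]
    [ 0.648  0.089 -0.02 ] [0.8, 0.8]
```

View pics/side_box.png

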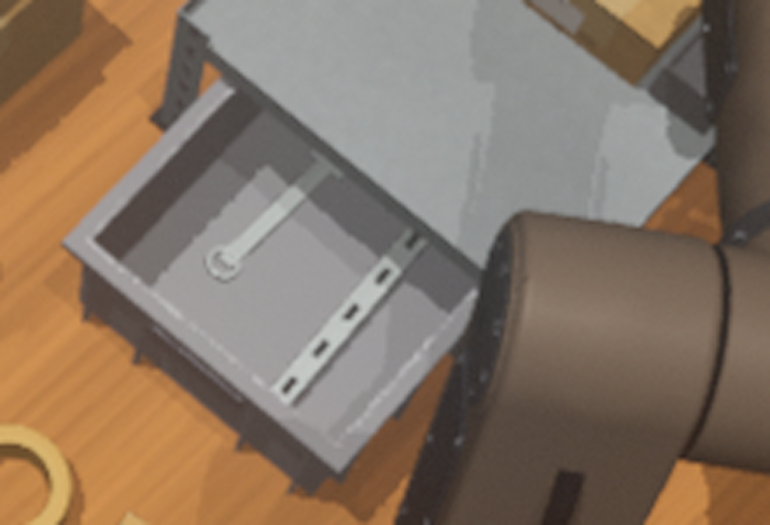

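```bash
python3 - <<'E'
from h import *
p=r.camera_params("side")
a=atz(p,(338.6,199.1),.15);b=atz(p,(418.6,265.1),.15);print(a,b,np.linalg.norm(a-b))
for zz in(.028,):
  f=atz(p,(401.4,242.9),zz);g=atz(p,(438.6,197),zz);print(f,g,np.degrees(np.arctan2(*(g-f)[[1,0]])))
# shelf front edge at z .195: crop (185,10)->, (480,270)
c=atz(p,(320+200/3.5,130+50/3.5),.195);d=atz(p,(320+478/3.5,130+270/3.5),.195);print(c,d)
E
python3 -c "
import cv2
i=cv2.imread('pics/side0.png')
x,y,w,h=110,230,240,230
cv2.imwrite('pics/side_cab.png',cv2.resize(i[y:y+h,x:x+w],None,fx=2.6,fy=2.6,interpolation=2))
i=cv2.imread('pics/scene0.png')
x,y,w,h=80,220,240,180
cv2.imwrite('pics/scene_cab.png',cv2.resize(i[y:y+h,x:x+w],None,fx=3,fy=3,interpolation=2))"
```

```text
[ 0.61322193 -0.11725632  0.15      ] [ 0.3127475  -0.13938995  0.15      ] 0.30128853139558365
[ 0.40767689 -0.19093749  0.028     ] [ 0.4309856  -0.38487417  0.028     ] -83.1466538914621
[ 0.64584309 -0.30657776  0.195     ] [ 0.35109333 -0.32735662  0.195     ]
```

View pics/scene_box.png

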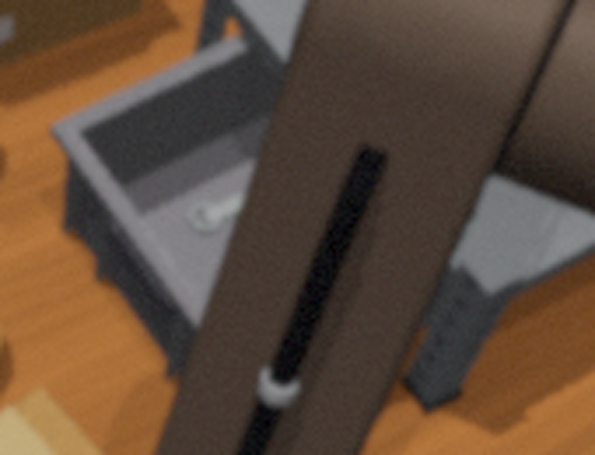

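View pics/side_cab.png

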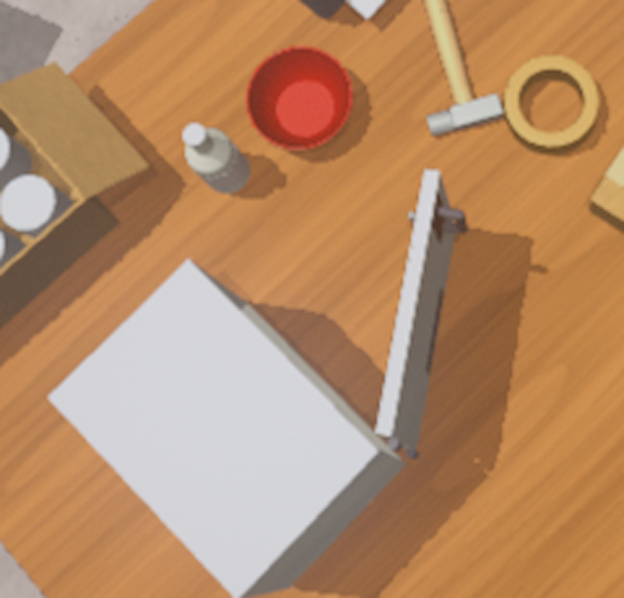

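View pics/scene_cab.png

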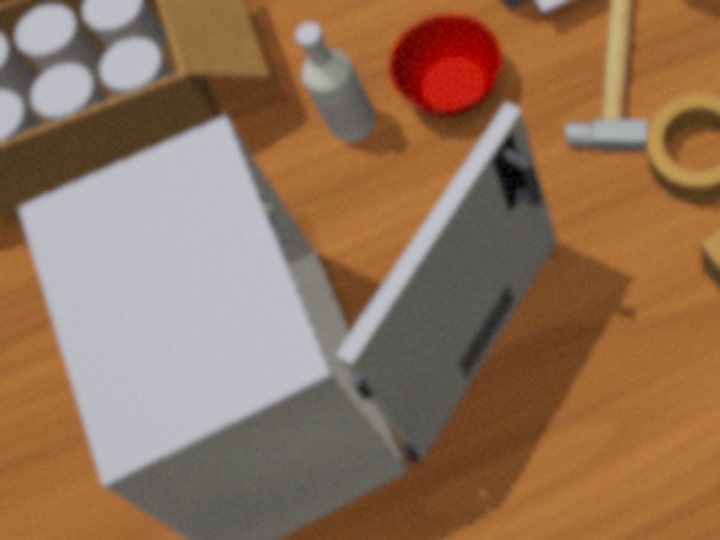

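Run:
```python
from h import *
p=r.camera_params("side");q=r.camera_params("scene")
for nm,a,b in(("edge",(279.2,296.2),(253.3,256.3)),("hinge",(260.5,397.5),(197.3,340.7))):
    print(nm,atz(p,a,.296),atz(q,b,.296),tri([(p,a),(q,b)]))
# cabinet top corners z=.3 in side
for c in((190,260),(48,398),(238,598),(402,460)):
    print(atz(p,(110+c[0]/2.6,230+c[1]/2.6),.3))
for c in((222,262),(330,165)): print('wr',atz(p,(320+c[0]/3.5,130+c[1]/3.5),.01))
w=r.camera_params("wrist");s=r.get_state()
T=Ro.from_euler('xyz',s['eef_rot'],degrees=True)
C=-np.array(w['R']).T@w['t']; print('cam in tool',T.inv().apply(C-s['tcp_pos']),'axis',T.inv().apply(np.array(w['R'])[2]), T.as_matrix())
```

```text
edge [0.49135662 0.2209233  0.296     ] [0.49481138 0.22103958 0.296     ] (array([0.48936313, 0.22185811, 0.30573121]), [0.1, 0.1])
hinge [0.33938244 0.4237996  0.296     ] [0.3420034  0.42365624 0.296     ] (array([0.33865712, 0.42317946, 0.30378645]), [0.4, 0.4])
[0.59439378 0.45293661 0.3       ]
[0.58759028 0.63262906 0.3       ]
[0.32983788 0.61925275 0.3       ]
[0.31583273 0.43134563 0.3       ]
wr [ 0.53691254 -0.24727823  0.01      ]
wr [ 0.53437177 -0.38700563  0.01      ]
cam in tool [ 0.07938745  0.00098991 -0.15763898] axis [-0.29156198 -0.00142183  0.95655088] [[-9.42148963e-01 -3.35194467e-01 -1.55414364e-05]
 [-3.35194467e-01  9.42148963e-01  1.75770623e-05]
 [ 8.75061414e-06  2.17696145e-05 -1.00000000e+00]]
```

```bash
python3 -m inch '0 0 -.03 0 0 -.113 0;0 0 -.03 0 0 -.113 0;0 0 -.03 0 0 -.113 0;0 0 -.03 0 0 -.113 0;0 0 -.03 0 0 -.113 0;0 0 -.03 0 0 -.113 0;0 0 -.03 0 0 -.113 0'
cat >> h.py <<'E'
def go(target,rpy=None,step=.035,ang=.1):
    """per-row tool shift for straight line, in tool axes (rotation const)"""
    s=r.get_state(); T=Ro.from_euler('xyz',s['eef_rot'],degrees=True)
    d=np.array(target)-s['tcp_pos']; n=int(np.ceil(np.linalg.norm(d)/step)); 
    print('at',np.round(s['tcp_pos'],4),np.round(s['eef_rot'],1),'n',n,'row',np.round(T.inv().apply(d)/n,4))
E
python3 - <<'E'
from h import *
go((.5,-.2,.43))
E
```

```text
time_s: 2.43
tcp_pos: [0.226, -0.6357, 0.4383]
eef_rot: [-180.0, -0.0, -114.8]
contact_force: [1.1, -1.3, -0.1]
gripper_width: 0.0469
at [ 0.226  -0.6357  0.4383] [-180.    -0.  -114.8] n 15 row [-0.034  -0.0044  0.0005]
```

```bash
python3 -m inch '-.034 -.0044 0 0 0 0 0;-.034 -.0044 0 0 0 0 0;-.034 -.0044 0 0 0 0 0;-.034 -.0044 0 0 0 0 0;-.034 -.0044 0 0 0 0 0;-.034 -.0044 0 0 0 0 0;-.034 -.0044 0 0 0 0 0;-.034 -.0044 0 0 0 0 0;-.034 -.0044 0 0 0 0 0;-.034 -.0044 0 0 0 0 0;-.034 -.0044 0 0 0 0 0;-.034 -.0044 0 0 0 0 0;-.034 -.0044 0 0 0 0 0;-.034 -.0044 0 0 0 0 0;-.034 -.0044 0 0 0 0 0'
python3 - <<'E'
from h import *
for n in("wrist","side","scene"):
    cv2.imwrite(f"pics/{n}1.png",r.capture(n)[:,:,::-1])
w=r.camera_params("wrist");np.savez("w1.npz",**w)
go((.38,.22,.42));print(r.get_state()['joints'])
E
```

```text
time_s: 3.68
tcp_pos: [0.5028, -0.2004, 0.437]
eef_rot: [-180.0, 0.0, -115.1]
contact_force: [0.3, -0.9, -0.1]
gripper_width: 0.0003
at [ 0.5033 -0.2001  0.4362] [ 180.    -0.  -114.9] n 13 row [-0.0253  0.0222  0.0013]
[-9.55417731e-01  4.13894430e+00  6.04874792e+00 -1.33839464e-02
 -9.19411128e+01 -2.39452079e+01]
```

View pics/wrist1.png

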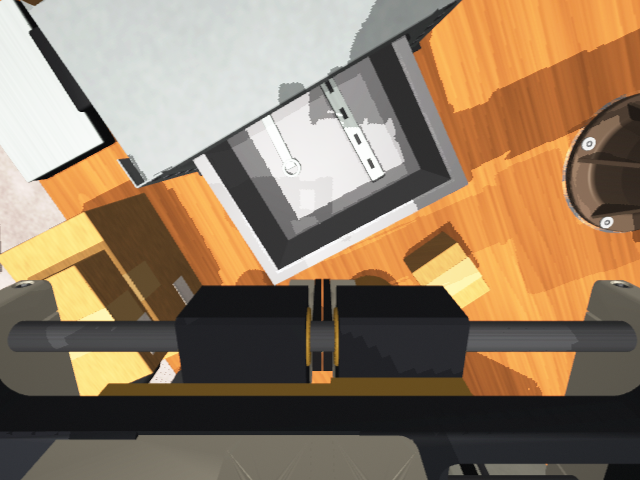

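View pics/side1.png

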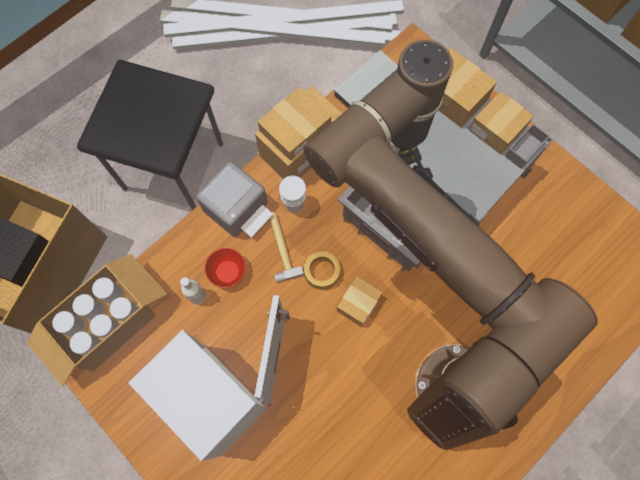

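```bash
python3 -m inch '-.0253 .0225 .001 0 0 0 0;-.0253 .0225 .001 0 0 0 0;-.0253 .0225 .001 0 0 0 0;-.0253 .0225 .001 0 0 0 0;-.0253 .0225 .001 0 0 0 0;-.0253 .0225 .001 0 0 0 0;-.0253 .0225 .001 0 0 0 0;-.0253 .0225 .001 0 0 0 0;-.0253 .0225 .001 0 0 0 0;-.0253 .0225 .001 0 0 0 0;-.0253 .0225 .001 0 0 0 0;-.0253 .0225 .001 0 0 0 0;-.0253 .0225 .001 0 0 0 0'
python3 - <<'E'
from h import *
go((.38,.23,.25));print(r.get_state()['joints'])
w=np.load("w1.npz");w={k:w[k] for k in w}
i=cv2.imread('pics/wrist1.png');x,y,h,v=190,20,290,270
cv2.imwrite('pics/w1c.png',cv2.resize(i[y:y+v,x:x+h],None,fx=2.2,fy=2.2,interpolation=2))
E
```

```text
time_s: 4.92
tcp_pos: [0.3762, 0.2204, 0.4241]
eef_rot: [-180.0, 0.1, -115.1]
contact_force: [1.4, -0.5, 1.1]
gripper_width: 0.0003
at [0.3762 0.2204 0.4241] [-1.800e+02  1.000e-01 -1.151e+02] n 5 row [-0.002   0.0001  0.0348]
[ 5.64708033e+01 -6.92540424e+00 -6.17017557e+00  1.05993229e-02
 -9.06735413e+01 -8.16070939e+01]
```

View pics/w1c.png

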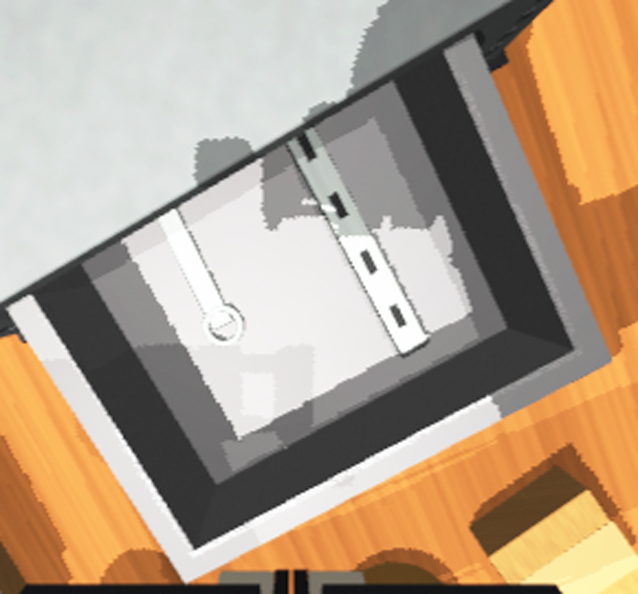

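```bash
python3 -m inch '-.002 0 .035 0 0 0 0;-.002 0 .035 0 0 0 0;-.002 0 .035 0 0 0 0;-.002 0 .035 0 0 0 0;-.002 0 .035 0 0 0 0'
python3 - <<'E'
from h import *
w=np.load("w1.npz");w={k:w[k] for k in w}
P=lambda c,z:atz(w,(190+c[0]/2.2,20+c[1]/2.2),z)
for nm,c,z in(("rimR",(612,357),.15),("rimL",(188,582),.15),("flR",(507,328),.006),("flL",(218,484),.006),("railf",(417,347),.028),("raill",(290,150),.028),("railr",(312,132),.028),("l2",(405,355),.028),("r2",(430,340),.028),("wr",(224,324),.01),("wr2",(170,215),.01),("shelfR",(545,0),.195),("shelfL",(0,305),.195)):
    print(nm,np.round(P(c,z),4))
print(r.get_state()['tcp_pos'],r.get_state()['contact_force'])
E
```

```text
time_s: 5.33
tcp_pos: [0.3813, 0.2282, 0.2475]
eef_rot: [-180.0, 0.1, -115.1]
contact_force: [0.9, 0.7, -0.2]
gripper_width: 0.0003
rimR [ 0.3197 -0.138   0.15  ]
rimL [ 0.6162 -0.1143  0.15  ]
flR [ 0.3386 -0.151   0.006 ]
flL [ 0.6004 -0.132   0.006 ]
railf [ 0.4102 -0.1709  0.028 ]
raill [ 0.4396 -0.336   0.028 ]
railr [ 0.4208 -0.34    0.028 ]
l2 [ 0.4208 -0.1691  0.028 ]
r2 [ 0.3994 -0.1716  0.028 ]
wr [ 0.5373 -0.2471  0.01  ]
wr2 [ 0.5383 -0.3353  0.01  ]
shelfR [ 0.3122 -0.3251  0.195 ]
shelfL [ 0.6182 -0.3131  0.195 ]
[0.38127565 0.22818119 0.24749743] [ 0.86468998  0.68679791 -0.1632435 ]
```

```bash
python3 -m inch '-.0131 -.0067 0 0 0 0 0;-.0131 -.0067 0 0 0 0 0;-.0131 -.0067 0 0 0 0 0;-.0131 -.0067 0 0 0 0 0;-.0131 -.0067 0 0 0 0 0;-.0104 -.0044 0 0 0 0 0;-.0104 -.0044 0 0 0 0 0;-.0104 -.0044 0 0 0 0 0;-.0104 -.0044 0 0 0 0 0;-.0104 -.0044 0 0 0 0 0'
python3 - <<'E'
from h import *
cv2.imwrite(f"pics/side2.png",r.capture("side")[:,:,::-1])
E
```

```text
time_s: 6.17
tcp_pos: [0.4819, 0.3123, 0.2487]
eef_rot: [180.0, 0.0, -115.1]
contact_force: [-1.0, -0.5, 1.2]
gripper_width: -0.0001
```

View pics/side2.png

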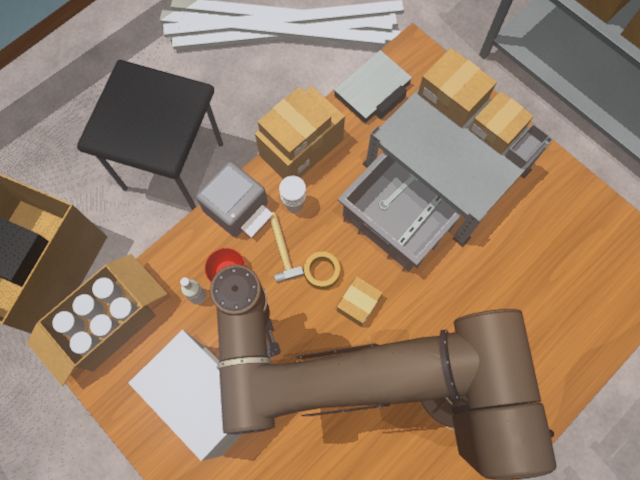

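```bash
python3 -m inch '-.0104 -.0007 0 0 0 0 0;-.0104 -.0007 0 0 0 0 0;-.0104 -.0007 0 0 0 0 0;-.0104 -.0007 0 0 0 0 0;-.0104 -.0007 0 0 0 0 0;-.0104 -.0007 0 0 0 0 0;-.0107 .003 0 0 0 0 0;-.0107 .003 0 0 0 0 0;-.0107 .003 0 0 0 0 0'
```

```text
time_s: 6.97
tcp_pos: [0.5171, 0.4005, 0.2485]
eef_rot: [180.0, -0.0, -115.1]
contact_force: [-1.1, -0.9, 1.0]
gripper_width: 0.0009
```

```bash
python3 -m inch '-.005 .0015 0 0 0 0 0;-.005 .0015 0 0 0 0 0;-.004 .001 0 0 0 0 0'; python3 -m inch '-.004 .001 0 0 0 0 0;-.004 .001 0 0 0 0 0';python3 -m inch '-.004 .001 0 0 0 0 0;0 0 0 0 0 0 0'
```

```text
time_s: 7.22
tcp_pos: [0.5191, 0.4142, 0.2484]
eef_rot: [180.0, -0.0, -115.1]
contact_force: [-0.9, -0.3, 0.8]
gripper_width: 0.0004
time_s: 7.38
tcp_pos: [0.5194, 0.4165, 0.2483]
eef_rot: [-180.0, -0.7, -115.1]
contact_force: [-7.9, -31.3, 9.7]
gripper_width: 0.0002
time_s: 7.55
tcp_pos: [0.5193, 0.4163, 0.2483]
eef_rot: [-180.0, -1.1, -115.2]
contact_force: [-11.2, -33.8, 11.3]
gripper_width: 0.0004
```

```bash
python3 -m inch '.012 0 0 0 0 0 0;.03 0 0 0 0 0 0;.04 0 -.02 0 0 0 0;.04 0 -.04 0 0 0 0;.04 .01 -.04 0 0 0 0;.04 .03 -.04 0 0 0 0;.035 .035 -.01 0 0 0 1'
python3 - <<'E'
from h import *
for n in("side","scene"):cv2.imwrite(f"pics/{n}3.png",r.capture(n)[:,:,::-1])
E
```

```text
time_s: 8.13
tcp_pos: [0.3908, 0.2748, 0.364]
eef_rot: [-179.9, 0.3, -115.2]
contact_force: [-0.5, 2.2, 2.9]
gripper_width: 0.0036
```

View pics/side3.png

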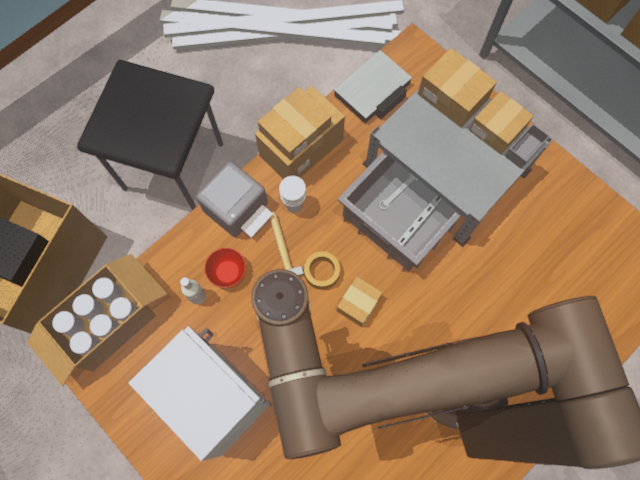

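View pics/scene3.png

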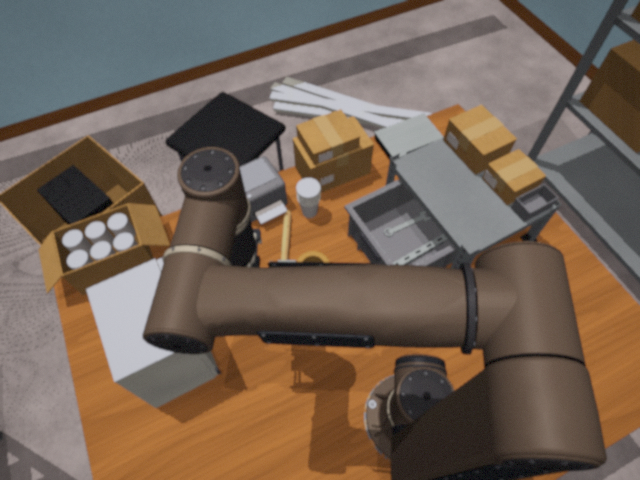

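Run:
```python
from h import *
i=cv2.imread('pics/side3.png');x,y,h,v=120,310,170,150
cv2.imwrite('pics/s3c.png',cv2.resize(i[y:y+v,x:x+h],None,fx=4,fy=4,interpolation=2))
```

```text
(no output)
```

View pics/s3c.png

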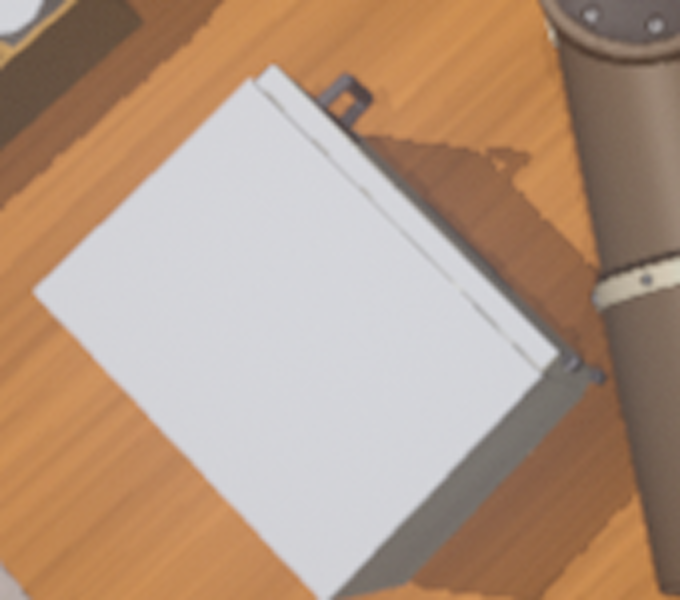

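```bash
python3 -m inch '0 0 0 0 0 -.105 1;0 0 0 0 0 -.105 1;0 0 0 0 0 -.105 1;0 0 0 0 0 -.105 1;0 0 0 0 0 -.106 1'
python3 - <<'E'
from h import *
go((.45,-.22,.36))
E
```

```text
time_s: 8.65
tcp_pos: [0.3896, 0.2754, 0.3602]
eef_rot: [-180.0, 0.1, -84.7]
contact_force: [0.0, -0.0, 0.6]
gripper_width: 0.0427
at [0.3896 0.2754 0.3602] [-1.80e+02  1.00e-01 -8.47e+01] n 15 row [ 0.0333 -0.0009 -0.    ]
```

```bash
python3 -m inch '.0333 -.0009 0 0 0 0 1;.0333 -.0009 0 0 0 0 1;.0333 -.0009 0 0 0 0 1;.0333 -.0009 0 0 0 0 1;.0333 -.0009 0 0 0 0 1;.0333 -.0009 0 0 0 0 1;.0333 -.0009 0 0 0 0 1;.0333 -.0009 0 0 0 0 1;.0333 -.0009 0 0 0 0 1;.0333 -.0009 0 0 0 0 1;.0333 -.0009 0 0 0 0 1;.0333 -.0009 0 0 0 0 1;.0333 -.0009 0 0 0 0 1;.0333 -.0009 0 0 0 0 1;.0333 -.0009 0 0 0 0 1'
python3 -m inch '0 0 0 0 .1047 0 1;0 0 0 0 .1047 0 1;0 0 0 0 .1047 0 1;0 0 0 0 .1047 0 1'
python3 - <<'E'
from h import *
s=r.get_state();print(s['tcp_pos'],s['eef_rot'],s['joints'])
w=r.camera_params("wrist");np.savez("w4.npz",**w)
cv2.imwrite("pics/wrist4.png",r.capture("wrist")[:,:,::-1])
cv2.imwrite("pics/side4.png",r.capture("side")[:,:,::-1])
E
```

```text
time_s: 9.9
tcp_pos: [0.4472, -0.2231, 0.3603]
eef_rot: [-179.9, -0.0, -85.0]
contact_force: [0.3, 0.8, 0.1]
gripper_width: 0.0871
time_s: 10.23
tcp_pos: [0.4475, -0.2222, 0.3609]
eef_rot: [-179.7, -24.3, -85.2]
contact_force: [0.1, -0.5, -0.3]
gripper_width: 0.0878
[ 0.44753272 -0.22223315  0.36093844] [-179.73840377  -24.25743731  -85.15766225] [ 14.52083018  -5.68678795 -26.82671286  24.91225927 -74.42030556
 -17.59174842]
```

View pics/wrist4.png

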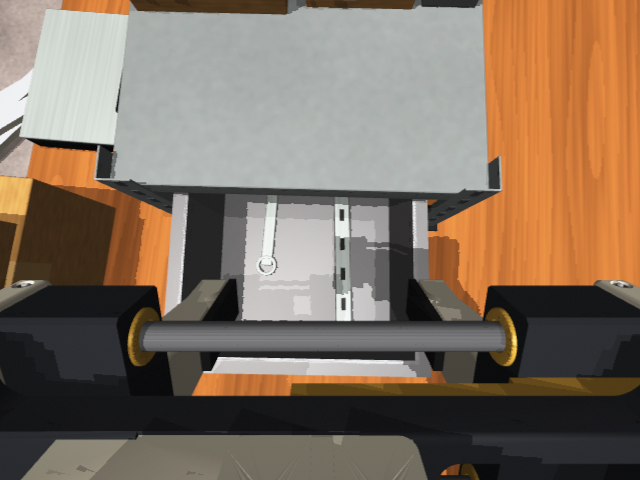

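View pics/side4.png

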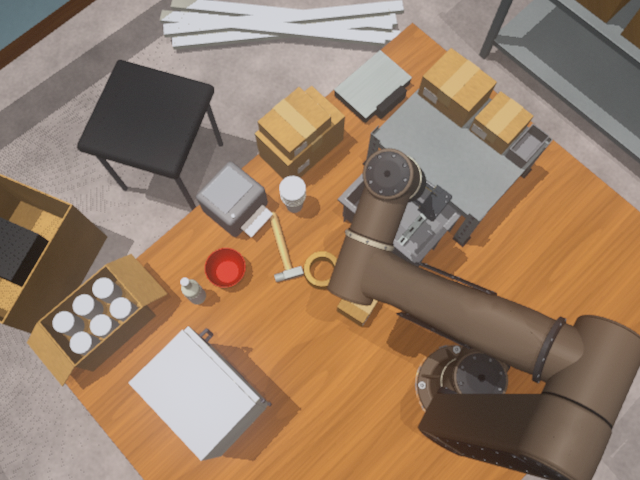

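Run:
```python
from h import *
i=cv2.imread('pics/wrist4.png');x,y,h,v=220,185,220,195
cv2.imwrite('pics/w4c.png',cv2.resize(i[y:y+v,x:x+h],None,fx=3.5,fy=3,interpolation=2))
```

```text
(no output)
```

View pics/w4c.png

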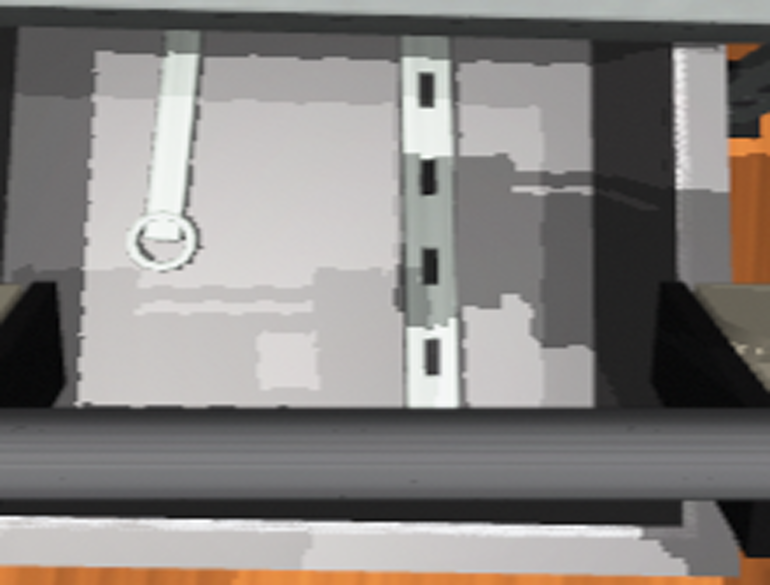

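Run:
```python
from h import *
w=np.load("w4.npz");w={k:w[k] for k in w}
P=lambda c,z:atz(w,(220+c[0]/3.5,185+c[1]/3),z)
for nm,c,z in(("railL",(406,330),.028),("railR",(458,330),.028),("railL2",(402,60),.028),("railR2",(450,60),.028),("wallfl",(594,330),.006),("wallfl2",(592,60),.006),("rimin",(676,60),.15),("rimin2",(678,280),.15),("rimout",(727,60),.15),("wrR",(199,240),.012),("frontin",(400,522),.15),("shelf",(400,38),.165),("shelftop",(400,15),.195)):
    print(nm,np.round(P(c,z),4))
```

```text
railL [ 0.4264 -0.2112  0.028 ]
railR [ 0.4043 -0.2131  0.028 ]
railL2 [ 0.4392 -0.3479  0.028 ]
railR2 [ 0.4181 -0.3497  0.028 ]
wallfl [ 0.3422 -0.2176  0.006 ]
wallfl2 [ 0.3517 -0.3605  0.006 ]
rimin [ 0.3494 -0.3271  0.15  ]
rimin2 [ 0.3444 -0.2417  0.15  ]
rimout [ 0.3324 -0.3285  0.15  ]
wrR [ 0.5213 -0.2487  0.012 ]
frontin [ 0.4275 -0.1453  0.15  ]
shelf [ 0.4425 -0.3242  0.165 ]
shelftop [ 0.4436 -0.3247  0.195 ]
```

Run:
```python
from h import *
go((.4485,-.270,.12));
```

```text
at [ 0.4457 -0.2206  0.3582] [179.8 -24.2 -84.7] n 7 row [-0.0075  0.0001  0.0339]
```

```bash
python3 -m inch '-.0075 -.0002 .0339 0 0 0 1;-.0075 -.0002 .0339 0 0 0 1;-.0075 -.0002 .0339 0 0 0 1;-.0075 -.0002 .0339 0 0 0 1;-.0075 -.0002 .0339 0 0 0 1;-.0075 -.0002 .0339 0 0 0 1;-.0075 -.0002 .0339 0 0 0 1;0 0 0 0 0 0 1;0 0 0 0 0 0 1'
python3 - <<'E'
from h import *
T=[]
for k in range(6):
    w=r.camera_params("wrist");im=r.capture("wrist");s=r.get_state();T.append(np.r_[s['tcp_pos'],s['eef_rot']])
print(np.round(T,4),np.mean(T,0))
cv2.imwrite("pics/wrist5.png",im[:,:,::-1]);np.savez("w5.npz",**w)
go((.4485,-.270,.014))
cv2.imwrite("pics/side5.png",r.capture("side")[130:290,320:540,::-1].repeat(3,0).repeat(3,1))
E
```

```text
time_s: 11.08
tcp_pos: [0.4518, -0.2706, 0.1212]
eef_rot: [179.8, -24.0, -85.0]
contact_force: [0.8, 0.3, 0.6]
gripper_width: 0.0874
[[ 4.533000e-01 -2.702000e-01  1.228000e-01 -1.799921e+02 -2.400800e+01
  -8.501810e+01]
 [ 4.541000e-01 -2.698000e-01  1.237000e-01 -1.798450e+02 -2.401300e+01
  -8.504390e+01]
 [ 4.545000e-01 -2.695000e-01  1.240000e-01 -1.797669e+02 -2.401070e+01
  -8.504820e+01]
 [ 4.545000e-01 -2.693000e-01  1.241000e-01 -1.797400e+02 -2.400980e+01
  -8.504160e+01]
 [ 4.543000e-01 -2.692000e-01  1.239000e-01 -1.797430e+02 -2.400450e+01
  -8.503330e+01]
 [ 4.540000e-01 -2.692000e-01  1.236000e-01 -1.797748e+02 -2.400340e+01
  -8.501300e+01]] [ 4.54102444e-01 -2.69553390e-01  1.23665654e-01 -1.79810305e+02
 -2.40082411e+01 -8.50330048e+01]
at [ 0.454  -0.2692  0.1236] [-179.8  -24.   -85. ] n 4 row [-0.0111  0.0015  0.0251]
```

View pics/wrist5.png

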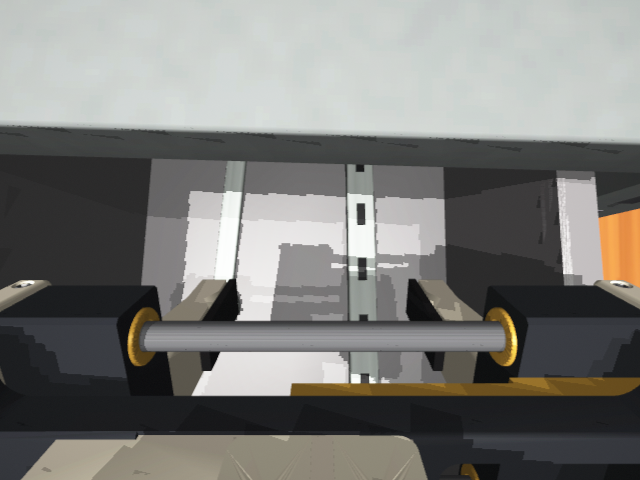

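View pics/side5.png

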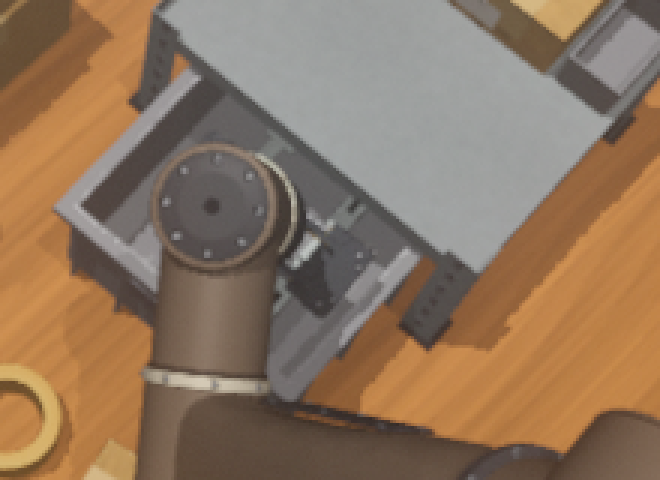

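```bash
python3 -m inch '-.0074 .0015 .0167 0 0 0 1;-.0074 .0015 .0167 0 0 0 1;-.0074 .0015 .0167 0 0 0 1;-.0074 .001 .0167 0 0 0 1;0 0 0 0 0 0 1;0 0 0 0 0 0 1;0 0 0 0 0 0 1'
python3 - <<'E'
from h import *
T=[];F=[]
for k in range(4):
    w=r.camera_params("wrist");im=r.capture("wrist");s=r.get_state();T.append(np.r_[s['tcp_pos'],s['eef_rot']]);F.append(s['contact_force'])
print(np.round(T,4),np.mean(F,0))
cv2.imwrite("pics/wrist6.png",im[:,:,::-1]);np.savez("w6.npz",**w)
go((.4485,-.270,.014))
E
```

```text
time_s: 12.02
tcp_pos: [0.4488, -0.2707, 0.0513]
eef_rot: [179.8, -23.9, -85.0]
contact_force: [0.2, -0.6, -0.2]
gripper_width: 0.0878
[[ 4.491000e-01 -2.704000e-01  5.140000e-02  1.798704e+02 -2.390380e+01
  -8.497930e+01]
 [ 4.492000e-01 -2.703000e-01  5.140000e-02  1.798903e+02 -2.390090e+01
  -8.497150e+01]
 [ 4.493000e-01 -2.702000e-01  5.140000e-02  1.798980e+02 -2.389830e+01
  -8.496410e+01]
 [ 4.494000e-01 -2.702000e-01  5.130000e-02  1.798981e+02 -2.389670e+01
  -8.495920e+01]] [ 0.29027203  0.43310772 -0.00686896]
at [ 0.4494 -0.2702  0.0513] [179.9 -23.9 -85. ] n 2 row [-0.0077  0.0004  0.017 ]
```

View pics/wrist6.png

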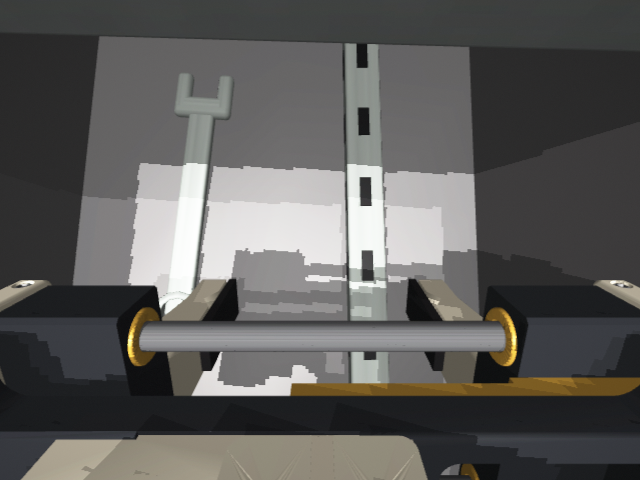

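Run:
```python
from h import *
w=np.load("w6.npz");w={k:w[k] for k in w}
for nm,c,z in(("railL",(347,250),.028),("railR",(384,250),.028),("railL2",(345,100),.028),("railR2",(379,100),.028),("wall",(477,250),.006),("wall2",(471,100),.006),("ringR",(193,297),.012),("handleR",(200,270),.012)):
    print(nm,np.round(atz(w,c,z),4))
s=r.get_state();T=Ro.from_euler('xyz',s['eef_rot'],degrees=True)
for y in(-.044,.044,-.065,.065,-.0965,.0965):
    print(y,np.round(s['tcp_pos']+T.apply([0,y,0]),4),proj(w,s['tcp_pos']+T.apply([0,y,0])).round(0),'body front/rear corner',np.round(s['tcp_pos']+T.apply([.039,y,-.066]),4),np.round(s['tcp_pos']+T.apply([-.039,y,-.066]),4))
```

```text
railL [ 0.4361 -0.2965  0.028 ]
railR [ 0.4141 -0.2984  0.028 ]
railL2 [ 0.4447 -0.3909  0.028 ]
railR2 [ 0.4233 -0.3928  0.028 ]
wall [ 0.3489 -0.306   0.006 ]
wall2 [ 0.3563 -0.4111  0.006 ]
ringR [ 0.5296 -0.2599  0.012 ]
handleR [ 0.5274 -0.2771  0.012 ]
-0.044 [ 0.4932 -0.2663  0.0512] [236. 294.] body front/rear corner [ 0.4941 -0.2752  0.1274] [ 0.4878 -0.2042  0.0958]
0.044 [ 0.4055 -0.274   0.0514] [406. 294.] body front/rear corner [ 0.4064 -0.2829  0.1275] [ 0.4002 -0.2118  0.0959]
-0.065 [ 0.5141 -0.2645  0.0512] [195. 294.] body front/rear corner [ 0.515  -0.2734  0.1273] [ 0.5088 -0.2023  0.0957]
0.065 [ 0.3846 -0.2758  0.0514] [446. 294.] body front/rear corner [ 0.3855 -0.2847  0.1275] [ 0.3793 -0.2137  0.0959]
-0.0965 [ 0.5455 -0.2618  0.0511] [134. 294.] body front/rear corner [ 0.5464 -0.2706  0.1273] [ 0.5401 -0.1996  0.0957]
0.0965 [ 0.3532 -0.2786  0.0514] [507. 294.] body front/rear corner [ 0.3541 -0.2875  0.1276] [ 0.3479 -0.2164  0.096 ]
```

```bash
python3 -m inch '-.0038 0 .0085 0 0 0 1;-.0038 0 .0085 0 0 0 1;-.0038 0 .0085 0 0 0 1;-.0036 0 .0083 0 0 0 1;0 0 0 0 0 0 1;0 0 0 0 0 0 1'
```

```text
time_s: 12.72
tcp_pos: [0.4594, -0.2715, 0.0216]
eef_rot: [178.8, -23.3, -84.9]
contact_force: [-0.7, 0.3, 0.5]
gripper_width: 0.0875
```

```bash
python3 -m inch '0 0 0 0 0 0 1;0 0 0 0 0 0 1'
python3 - <<'E'
from h import *
s=r.get_state();print({k:np.round(v,3) for k,v in s.items()})
w=r.camera_params("wrist");im=r.capture("wrist")
cv2.imwrite("pics/wrist7.png",im[:,:,::-1]);np.savez("w7.npz",**w)
E
```

```text
time_s: 12.88
tcp_pos: [0.4597, -0.2713, 0.0224]
eef_rot: [178.9, -23.3, -85.0]
contact_force: [-0.3, 0.3, -0.2]
gripper_width: 0.0876
{'time_s': np.float64(12.883), 'joints': array([ -5.068,  17.094, -58.213,  64.988, -25.694, -52.087]), 'qd': array([ 0.114, -0.148,  0.012, -0.071,  0.054, -0.163]), 'joint_torque': array([-8.2000e-02, -3.8472e+01,  1.4543e+01,  1.1300e+00, -1.1150e+00,
       -1.3000e-02]), 'tcp_pos': array([ 0.46 , -0.271,  0.022]), 'eef_rot': array([178.941, -23.32 , -84.964]), 'contact_force': array([-0.285,  0.286, -0.163]), 'moment': array([ 1.329,  0.141, -0.016]), 'gripper_width': np.float64(0.088)}
```

View pics/wrist7.png

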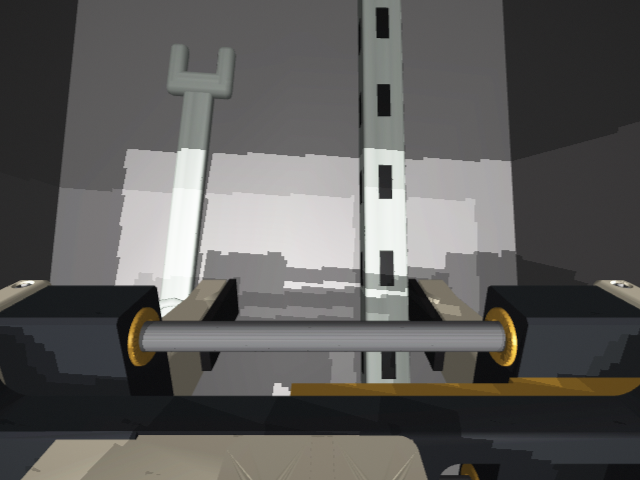

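```bash
python3 -m inch '.004 .003 -.009 0 0 0 1;.004 .003 -.009 0 0 0 1;.004 .003 -.009 0 0 0 1;0 0 0 -.005 -.095 0 1;0 0 0 -.005 -.095 0 1;0 0 0 0 0 0 1;0 0 0 0 0 0 1'
python3 - <<'E'
from h import *
s=r.get_state();print({k:np.round(v,3) for k,v in s.items()})
go((.4495,-.268,.05))
E
```

```text
time_s: 13.52
tcp_pos: [0.4523, -0.2777, 0.0544]
eef_rot: [178.4, -16.5, -85.4]
contact_force: [0.7, 0.3, 0.5]
gripper_width: 0.088
{'time_s': np.float64(13.517), 'joints': array([ -1.162,  14.617, -48.144,  33.137, -31.479, -23.56 ]), 'qd': array([ 0.048,  0.115, -2.557,  5.834,  0.57 , -3.902]), 'joint_torque': array([ -0.625, -38.576,  18.248,   1.206,  -0.73 ,   1.253]), 'tcp_pos': array([ 0.452, -0.278,  0.054]), 'eef_rot': array([178.447, -16.515, -85.404]), 'contact_force': array([0.682, 0.292, 0.453]), 'moment': array([ 0.968, -0.008, -0.01 ]), 'gripper_width': np.float64(0.088)}
at [ 0.4523 -0.2777  0.0544] [178.4 -16.5 -85.4] n 1 row [-0.0108  0.0019  0.0015]
```

```bash
python3 -m inch '-.005 .001 0 .014 -.04 0 1;-.005 .001 0 .014 -.04 0 1;0 0 0 0 0 0 1;0 0 0 0 0 0 1;0 0 0 0 0 0 1;0 0 0 0 0 0 1'
python3 - <<'E'
from h import *
s=r.get_state();print({k:np.round(v,3) for k,v in s.items() if k in('joints','qd')})
go((.4495,-.268,.05))
E
```

```text
time_s: 14.02
tcp_pos: [0.4478, -0.2686, 0.051]
eef_rot: [179.8, -12.0, -85.3]
contact_force: [0.1, -1.0, 0.3]
gripper_width: 0.0877
{'joints': array([ -1.832,  14.224, -45.343,  23.381, -31.353, -13.662]), 'qd': array([ 0.049,  0.144,  0.237, -0.969, -0.028,  0.939])}
at [ 0.4478 -0.2686  0.051 ] [179.8 -12.  -85.3] n 1 row [-0.0006 -0.0018  0.0009]
```

```bash
python3 -m inch '-.002 -.0004 .0093 0 0 0 1;-.002 -.0004 .0093 0 0 0 1;-.002 -.0004 .0093 0 0 0 1;-.002 -.0004 .0093 0 0 0 1;0 0 0 0 0 0 1;0 0 0 0 0 0 1;0 0 0 0 0 0 1'
python3 - <<'E'
from h import *
s=r.get_state();print({k:np.round(v,3) for k,v in s.items() if k in('joints','qd')})
w=r.camera_params("wrist");im=r.capture("wrist")
cv2.imwrite("pics/wrist8.png",im[:,:,::-1]);np.savez("w8.npz",**w)
E
```

```text
time_s: 14.6
tcp_pos: [0.4497, -0.2681, 0.0132]
eef_rot: [179.9, -11.9, -85.4]
contact_force: [0.8, 0.4, -0.0]
gripper_width: 0.0879
{'joints': array([ -2.955,  17.756, -48.945,  29.375, -24.661, -19.355]), 'qd': array([ 0.049, -0.432,  0.467, -0.257,  0.122,  0.184])}
```

View pics/wrist8.png

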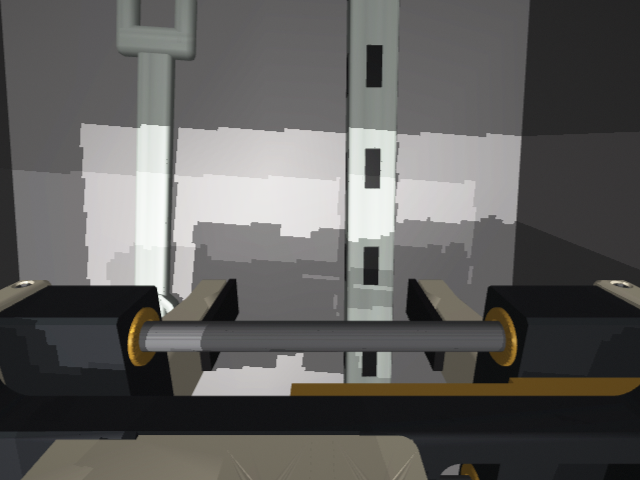

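```bash
python3 -m inch '0 0 .0024 0 0 0 .7;0 0 0 0 0 0 .55;0 0 0 0 0 0 .45;0 0 0 0 0 0 .35;0 0 0 0 0 0 .3;0 0 0 0 0 0 .25;0 0 0 0 0 0 .2;0 0 0 0 0 0 .15;0 0 0 0 0 0 0;0 0 0 0 0 0 0;0 0 0 0 0 0 0;0 0 0 0 0 0 0' 12
python3 - <<'E'
from h import *
w=r.camera_params("wrist");im=r.capture("wrist")
cv2.imwrite("pics/wrist9.png",im[:,:,::-1]);np.savez("w9.npz",**w)
E
```

```text
time_s: 15.65
tcp_pos: [0.4497, -0.2685, 0.0106]
eef_rot: [179.9, -11.9, -85.4]
contact_force: [-1.4, 0.5, 0.9]
gripper_width: 0.0227
```

View pics/wrist9.png

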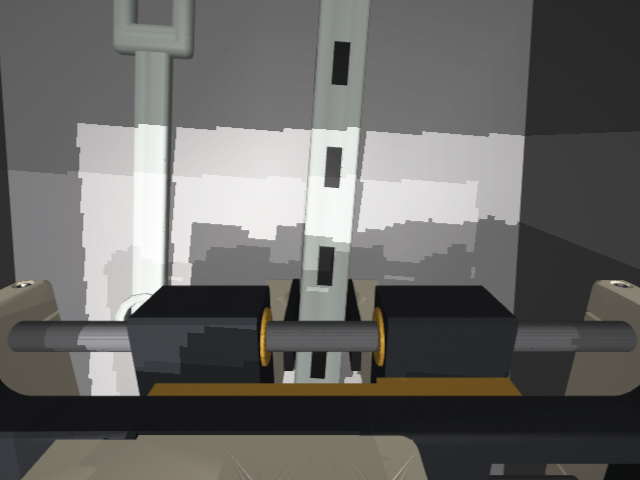

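```bash
python3 -m inch '0 0 0 0 0 0 0;0 0 0 0 0 0 0;0 0 0 0 0 0 0;0 0 0 0 0 0 0' 60
python3 - <<'E'
from h import *
w=r.camera_params("wrist");im=r.capture("wrist")
cv2.imwrite("pics/wrist10.png",im[:,:,::-1]);np.savez("w10.npz",**w)
for nm,c,z in(("a",(304,250),.028),("b",(357,250),.028),("a2",(319,40),.028),("b2",(369,40),.028)):
    print(nm,np.round(atz(w,c,z),4))
print(r.get_state()['gripper_width'])
E
```

```text
time_s: 16.03
tcp_pos: [0.4498, -0.2684, 0.0106]
eef_rot: [179.9, -11.9, -85.4]
contact_force: [-0.8, 0.6, -1.0]
gripper_width: 0.0216
a [ 0.4595 -0.293   0.028 ]
b [ 0.4353 -0.295   0.028 ]
a2 [ 0.46   -0.3852  0.028 ]
b2 [ 0.4383 -0.3869  0.028 ]
0.02155432714534389
```

View pics/wrist10.png

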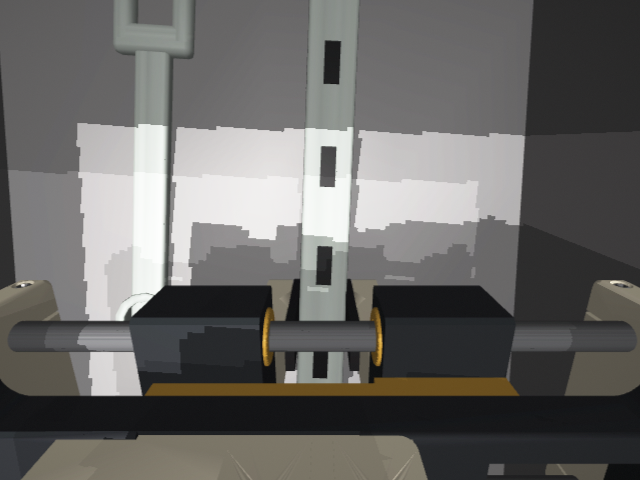

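```bash
cat >> h.py <<'E'
def plan(keys,lat=None):
    """keys: list of (dX forward(-toward front positive), dz, dtheta_deg, dlat, n) increments of grasp point; lean from state; prints rows"""
    s=r.get_state(); a=-s['eef_rot'][1]; h=.019
    for (f,dz,dth,dl,n) in keys:
        for k in range(n):
            a2=a-dth/n; A,B=np.radians(a),np.radians(a2)
            # plane coords (rear X, z); tool x=(cos,sin), z=(sin,-cos)
            d=np.array([-f/n,dz/n])+h*(np.array([np.sin(B),-np.cos(B)])-np.array([np.sin(A),-np.cos(A)]))
            print('%.4f %.4f %.4f 0 %.4f 0 0;'%(d@[np.cos(A),np.sin(A)],dl/n,d@[np.sin(A),-np.cos(A)],-np.radians(dth/n)),end='')
            a=a2
        print()
E
python3 - <<'E'
from h import *
plan([(.001,.012,1,-.001,2),(.006,.075,16,-.006,9)])
E
```

```text
0.0006 -0.0005 -0.0060 0 -0.0087 0 0;0.0005 -0.0005 -0.0060 0 -0.0087 0 0;
0.0003 -0.0007 -0.0083 0 -0.0310 0 0;0.0001 -0.0007 -0.0083 0 -0.0310 0 0;-0.0002 -0.0007 -0.0084 0 -0.0310 0 0;-0.0004 -0.0007 -0.0084 0 -0.0310 0 0;-0.0007 -0.0007 -0.0084 0 -0.0310 0 0;-0.0010 -0.0007 -0.0084 0 -0.0310 0 0;-0.0012 -0.0007 -0.0083 0 -0.0310 0 0;-0.0015 -0.0007 -0.0083 0 -0.0310 0 0;-0.0017 -0.0007 -0.0083 0 -0.0310 0 0;
```

```bash
python3 -m inch '.0006 -.0005 -.006 0 -.0087 0 0;.0005 -.0005 -.006 0 -.0087 0 0;.0003 -.0007 -.0083 0 -.031 0 0;.0001 -.0007 -.0083 0 -.031 0 0;-.0002 -.0007 -.0084 0 -.031 0 0' && python3 -m inch '-.0004 -.0007 -.0084 0 -.031 0 0;-.0007 -.0007 -.0084 0 -.031 0 0;-.001 -.0007 -.0084 0 -.031 0 0;-.0012 -.0007 -.0083 0 -.031 0 0;-.0015 -.0007 -.0083 0 -.031 0 0;-.0017 -.0007 -.0083 0 -.031 0 0;0 0 0 0 0 0 0;0 0 0 0 0 0 0'
python3 - <<'E'
from h import *
w=r.camera_params("wrist");im=r.capture("wrist");s=r.get_state();print(s['tcp_pos'],s['eef_rot'],s['joints'],s['moment'])
cv2.imwrite("pics/wrist11.png",im[:,:,::-1]);np.savez("w11.npz",**w)
i=r.capture("side")[130:290,320:540,::-1];cv2.imwrite("pics/side11.png",cv2.resize(i,None,fx=3,fy=3))
E
```

```text
time_s: 16.5
tcp_pos: [0.4523, -0.2623, 0.0473]
eef_rot: [179.9, -5.4, -85.3]
contact_force: [0.1, -1.5, -2.2]
gripper_width: 0.0214
time_s: 17.17
tcp_pos: [0.4561, -0.2558, 0.0972]
eef_rot: [179.9, 5.1, -85.5]
contact_force: [0.3, 0.0, -2.5]
gripper_width: 0.0217
[ 0.45549813 -0.25542433  0.09667053] [179.87369208   5.07686572 -85.46069802] [-11.57691771  15.28763992 -23.44417265  -6.06992279 -52.95762119
  19.85198189] [-0.14838366  0.10867963 -0.00816769]
```

View pics/wrist11.png

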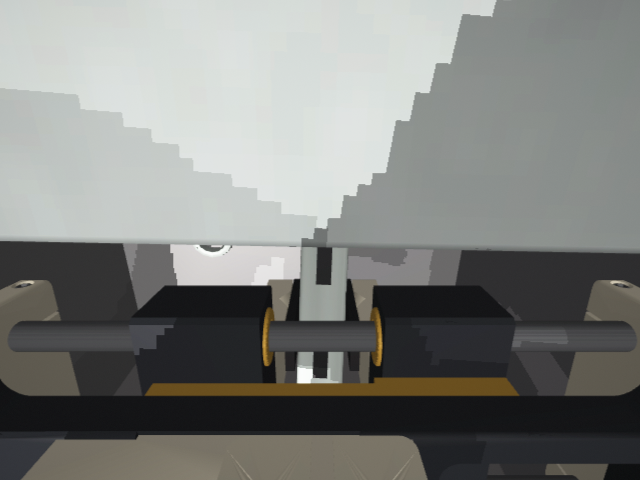

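View pics/side11.png

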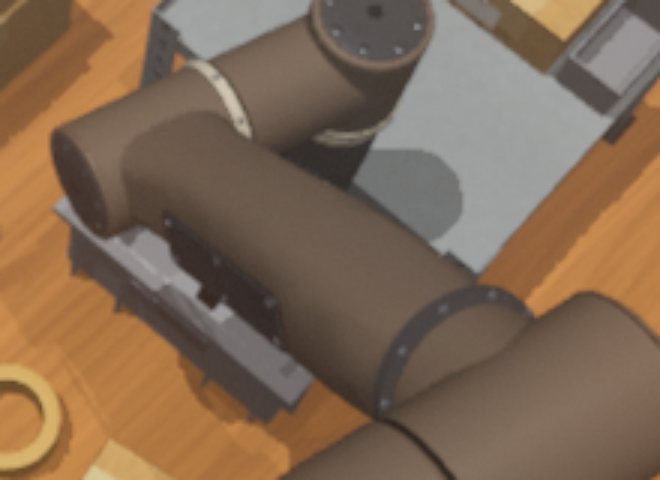

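```bash
python3 -m inch '-.0016 -.0006 -.0086 0 0 0 0;-.0016 -.0006 -.0086 0 0 0 0;-.0016 -.0006 -.0086 0 0 0 0;-.0016 0 -.0086 0 0 0 0;-.0016 0 -.0086 0 0 0 0;-.0016 0 -.0086 0 0 0 0;0 0 0 0 0 0 0'
python3 - <<'E'
from h import *
s=r.get_state();print(s['tcp_pos'],s['eef_rot'],s['joints'],s['moment'])
i=r.capture("side")[130:290,320:540,::-1];cv2.imwrite("pics/side12.png",cv2.resize(i,None,fx=3,fy=3))
i=r.capture("scene")[150:310,300:520,::-1];cv2.imwrite("pics/scene12.png",cv2.resize(i,None,fx=3,fy=3))
E
```

```text
time_s: 17.85
tcp_pos: [0.4586, -0.2505, 0.152]
eef_rot: [-179.9, 5.0, -85.4]
contact_force: [0.2, -0.2, -2.0]
gripper_width: 0.0217
[ 0.45855501 -0.25054017  0.15201851] [-179.90128656    5.01891782  -85.36239136] [-10.9536316   11.64046766 -20.02913997  -5.63126764 -59.708017
  18.48753879] [-0.16766936 -0.01379791 -0.01660304]
```

View pics/side12.png

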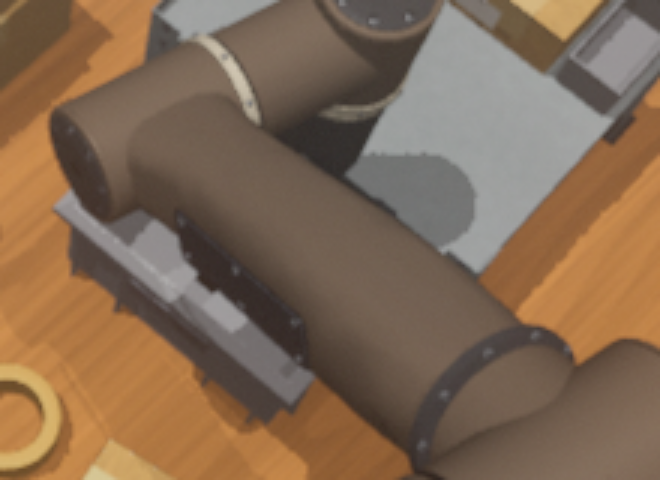

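View pics/scene12.png

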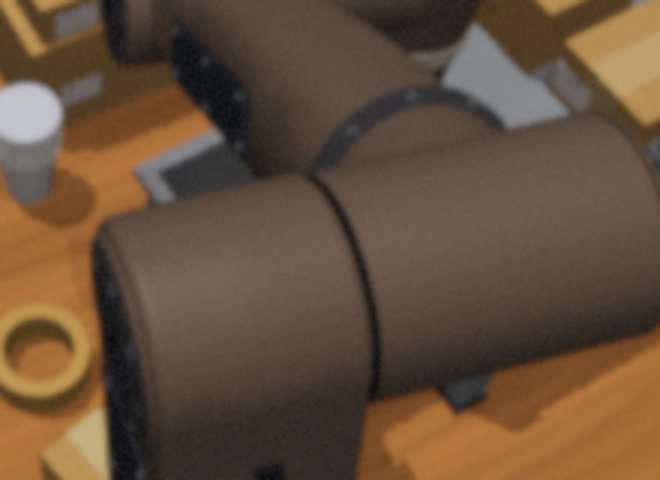

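```bash
python3 -m inch '-.0147 0 -.0031 0 0 0 0;-.0147 0 -.0031 0 0 0 0;-.0147 0 -.0031 0 0 0 0;-.0147 0 -.0031 0 0 0 0' && python3 -m inch '-.0196 0 -.0042 0 0 0 0;-.0196 0 -.0042 0 0 0 0;-.0196 0 -.0042 0 0 0 0;-.0196 0 -.0042 0 0 0 0;-.0196 0 -.0042 0 0 0 0;-.0196 0 -.0042 0 0 0 0'
python3 - <<'E'
from h import *
s=r.get_state();print(s['tcp_pos'],s['eef_rot'],s['joints'],s['moment'])
i=r.capture("side")[90:390,220:560,::-1];cv2.imwrite("pics/side13.png",cv2.resize(i,None,fx=2,fy=2))
cv2.imwrite("pics/wrist13.png",r.capture("wrist")[:,:,::-1])
E
```

```text
time_s: 18.28
tcp_pos: [0.4522, -0.1924, 0.1666]
eef_rot: [179.8, 5.1, -85.5]
contact_force: [0.4, -0.3, -2.2]
gripper_width: 0.0213
time_s: 18.78
tcp_pos: [0.4431, -0.0777, 0.2024]
eef_rot: [179.9, 5.1, -85.4]
contact_force: [-0.3, 0.5, -2.0]
gripper_width: 0.0218
[ 0.44311307 -0.07765147  0.20240254] [179.85315409   5.11386304 -85.43140809] [ 10.51829239   1.06470888 -25.0776712   -5.69803472 -63.58601247
  -3.41877316] [-0.19156742 -0.0082325  -0.0035036 ]
```

View pics/side13.png

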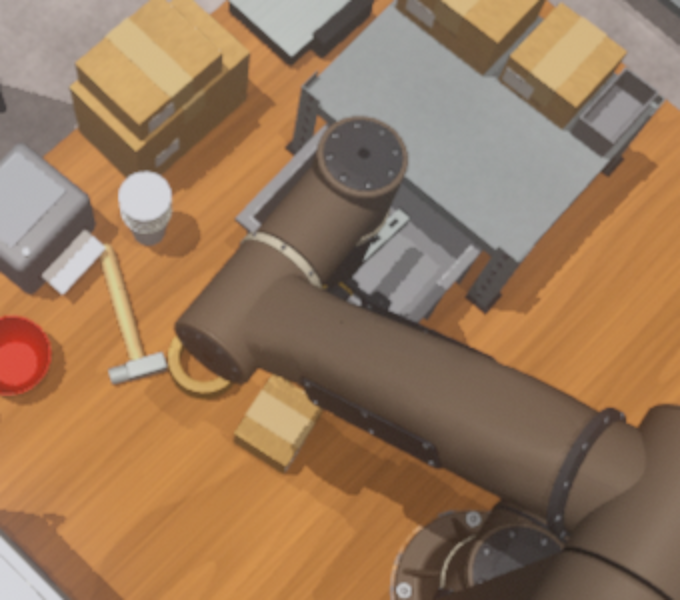

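View pics/wrist13.png

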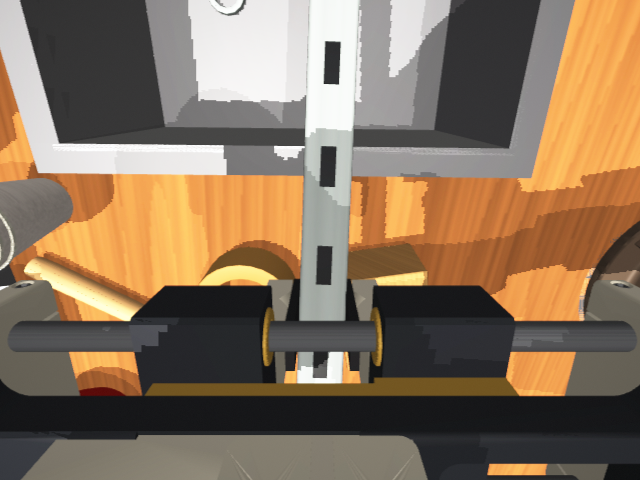

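```bash
python3 -m inch '-.0196 0 -.0045 0 0 0 0;-.0196 0 -.006 0 0 0 0;-.0196 0 -.01 0 0 0 0;-.0196 0 -.01 0 0 0 0;-.0196 0 -.01 0 0 0 0;-.0196 0 -.01 0 0 0 0;-.0196 0 -.01 0 0 0 0;-.0196 0 -.008 0 0 0 0;-.0196 0 -.005 0 0 0 0;-.0196 0 -.005 0 0 0 0;-.0196 0 -.005 0 0 0 0;-.01 0 0 0 0 0 0;-.005 0 0 0 0 0 0;0 0 0 0 0 0 0;0 0 0 0 0 0 0'
python3 - <<'E'
from h import *
s=r.get_state();print(s['tcp_pos'],s['eef_rot'],s['joints'],s['moment'])
w=r.camera_params("wrist");np.savez("w14.npz",**w)
cv2.imwrite("pics/wrist14.png",r.capture("wrist")[:,:,::-1])
for n in("side","scene"):cv2.imwrite(f"pics/{n}14.png",r.capture(n)[:,:,::-1])
E
```

```text
time_s: 20.13
tcp_pos: [0.4258, 0.1425, 0.3056]
eef_rot: [179.8, 5.1, -85.4]
contact_force: [0.4, 0.6, -2.6]
gripper_width: 0.0214
[0.42580701 0.14254336 0.30563742] [179.83892991   5.05785558 -85.39769449] [ 39.84908094  -4.68780935 -17.38406754  -4.3805093  -74.55460225
 -34.17387188] [-0.21680048  0.16761118 -0.01132177]
```

View pics/side14.png

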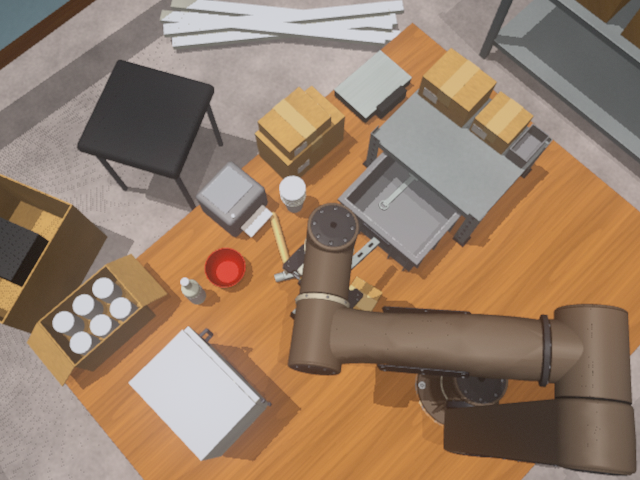

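View pics/wrist14.png

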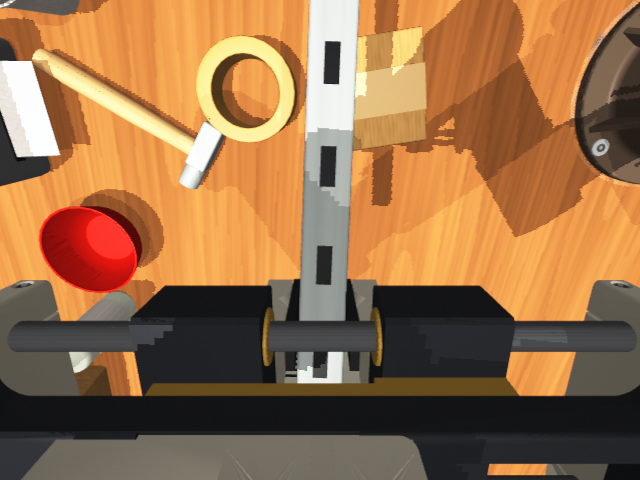

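View pics/scene14.png

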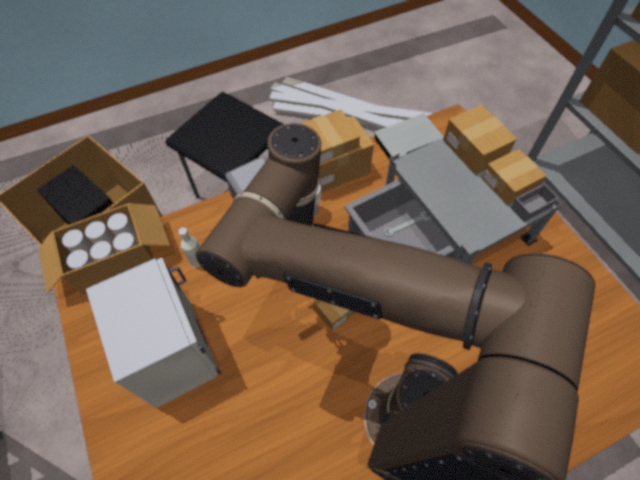

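Run:
```python
from h import *
p=r.camera_params("side")
for z in(.2,.22,.24,.26):print(z,atz(p,(379,239),z))
# triangulate slot-line: rear end pts constrained at 237mm from grip in vertical rail plane
s=r.get_state();T=Ro.from_euler('xyz',s['eef_rot'],degrees=True)
for th in(8,10,12,14): 
    R=s['tcp_pos']+T.apply(np.array([0,0,-.031])+.237*np.array([np.cos(np.radians(th)),0,np.sin(np.radians(th))]));print(th,R,proj(p,R))
```

```text
0.2 [ 0.43695024 -0.09961371  0.2       ]
0.22 [ 0.43376291 -0.09370346  0.22      ]
0.24 [ 0.43057558 -0.08779322  0.24      ]
0.26 [ 0.42738824 -0.08188297  0.26      ]
8 [ 0.4444664  -0.09059598  0.28325747] [377.49433257 229.75405644]
10 [ 0.44428909 -0.08859123  0.27523358] [376.74519449 231.25529998]
12 [ 0.44408983 -0.08630853  0.26728481] [375.9383818  232.80846139]
14 [ 0.44386886 -0.08375067  0.25942086] [375.07541695 234.41137864]
```

```bash
python3 -m inch '0 0 0 0 0 0 0;0 0 0 0 0 0 0;0 0 0 0 0 0 0'; python3 -c "
from plant import r
print(r.close_job())"
```

```text
time_s: 20.53
tcp_pos: [0.4261, 0.1427, 0.3064]
eef_rot: [179.9, 5.1, -85.4]
contact_force: [0.4, 0.1, -2.0]
gripper_width: 0.0215
the job is handed in; nothing more can be done
None
```

I pushed the cabinet door shut, took the rail out of the box, and handed the job in with the rail still in the gripper, at about 20.5 s.

**Door:** I pushed with the closed fingers. It stopped solidly at about 36 N, and I backed off. Later pictures show it still flush and parallel with the cabinet front.

**Rail:** The closing jaws slid it about 28 mm across the box floor so the gripper body cleared the side wall. Once gripped, I lifted it, tilted it about 17° front end up, and drew it out along its own axis. While drawing it out I felt only its own weight, about 2 N.

**Last checks:**
- **Rear end of the rail:** It is at y ≈ -0.09, about 40 mm beyond the front rim, and 0.24–0.26 m high against the rim's 0.15 m.
- **Contact:** The wrist force was about 2 N, only the rail's own weight. The jaws stood at 21.5 mm, so the rail was still held.
- **Other things:** The wrench, tape, hammer, parcel, bowl and cups look unmoved in the pictures.

**Anomalies:**
- **Failed approach:** The first one, leaning 24°, ran into the limit of joint 3. I backed off without contact force and used a 12° lean instead.
- **Estimate mismatch:** The rear-end height from the side picture came out 10–25 mm lower than from the gripper pose. Either way it is well above the rim.

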